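Clear the sewing bench into its trays

ROBOT

A 6-joint arm with a two-finger parallel gripper is mounted at the origin on the work surface. World frame = base frame: x ahead of the robot, y to its left, z up, the work surface at z = 0. Lengths are in m, angles in rad, forces in N, time in s.
With the tool pointing down it reaches from about 0.4 to 0.825 m from the base axis. Payload 7 kg.
Tool frame: the origin (TCP) lies at the very end of the fingers, on their centre line; the grasp point (between the pads) lies 19 mm behind it; z points along the fingers, x is the direction in which the jaws open and shut, and the axes are right-handed (so a half turn about z gives the same grasp; the last joint's range is limited). The gripper opens to 88 mm and grips with 3 to 60 N. Pads are 19 mm wide; open, the fingers measure 130 mm over their backs; the gripper's body (78 mm by 193 mm) begins 47 mm behind the grasp point.
Start: joints at [1.503, 0.359, 0.012, 0, -1.224, -0.288], TCP at [0.235, 0.633, 0.227] pointing down, gripper open.
Joint ranges: [-3.07, 3.07], [-1.43, 2.12], [-1.02, 1.25], [-3.03, 1.67], [-3.05, -0], [-3.03, 3.03]. Speed limits (rad/s): [2.39, 2.39, 3.01, 3.14, 3.14, 3.14].

INTERFACE

Orientations are given as [roll, pitch, yaw] about the fixed x, y, z axes, in that order (R = Rz(yaw) Ry(pitch) Rx(roll)).
In Python, from station import telemetry, grab_frame, arm, regions_of, pinpoint gives the robot as it stands. The module is installed in compiled form; this text tells all that it offers.
- The arm moves only by the shell command python3 -m inch 'ROWS' [FORCE]. ROWS is text: rows parted by semicolons, each of 7 numbers parted by spaces: the opening, from 0 (shut) to 1 (fully open), then the shift along the world's x, y, z in cm, then the turn, a rotation vector about the world's x, y, z in degrees. A call has 1 to 12 rows; each row is the pose to reach, as a shift and turn from the pose measured when the call began; what a row does not reach only later rows make up. A row lasts 1/8 s, in which the tool goes at most 62.5 mm and 10.7 degrees, less where a joint would pass 70% of its speed; a pose out of reach is approached as far as the arm can. A call with a gripper value outside its range is refused whole. The fingers move at their own pace and stop on an object; FORCE is the grip in N (left out, the last holds). Time passes only in rows, so rows that repeat a pose let the fingers close. It gives the time, the measured TCP pose, the force and the opening at its end, in the units of the state.
- telemetry.get_state(): the state, without advancing time (a new reading comes with each control period).
- grab_frame(name): name is "side" or "top" or "wrist"; returns a dict with "pixels" (400x640x3 uint8, red, green, blue), "fx", "fy", "cx", "cy" (pixels), "R" (3x3) and "t" (3): a world point X has camera coordinates R X + t. Camera axes: x right, y down, z forward; pixel columns grow to the right and rows downward; lengths in m; the calibration is good to about 2 mm. The wrist camera is an equidistant fisheye: a pixel r from the principal point sees the ray r / f radians off the axis. A picture is of the moment at which its call begins. There is no depth.
- arm.job_done(): hands the job in, once; it reports no verdict.
Trained networks look in the newest picture that a camera, given by its name, has taken for a name from the list of things; names that differ only in an ending like _2 or _b are one class to them, and where a whole thing is asked for, a point or a joint stands for the part that bears it (a point fixed in the world has none). Each returns a list of dicts, best first, with "p" (0 to 1); they miss things now and then, are a little off and sometimes report something else, mostly with a low value. They report only what shows in the picture. A call takes as long as a camera call. They do not tell look-alikes from the thing itself.
- regions_of(camera, name): "pixels" (400x640 bool, what is visible of it) and "bbox" ([left, top, right, bottom] in pixels, round what is visible of it).
- pinpoint(camera, name): "location" ([column, row] in pixels: a listed point, or the origin of a listed thing).
The state is a dict: "t": time; "q": joint angles; "qd": joint speeds; "joint_efforts": joint torques, N m; "eef_pos": TCP position; "ee_rot": TCP orientation; "force": force on the tool from outside, world axes, zero at the start; "moment": the same for the moment, N m; "width": finger opening in m.
Only numpy, scipy, OpenCV 4.12 (cv2) and the standard library are available. Lean on these libraries where they do the work, as an engineer would, in place of code of your own. Each camera call takes 0.05 s, during which the arm holds its last target. There are 200 camera calls.

TASK

Tidy the sewing bench by sorting the loose things into their trays: stand the red and the white thread cone upright in the wooden cone tray, put the yellow and the purple bobbin side by side flat in the blue bobbin tray, and lay the orange thread snips lengthwise in the dark tool tray, everything resting on its tray's floor and on nothing else. Leave the teal cone already in the cone tray and the oil bottle standing where they are.

Things in the scene. Friction and masses are not known exactly. Their poses are not given: they have to be found in the camera images.
- red_cone_mid (a point): Red sewing-thread cone on a white plastic core, standing upright on the bench: 84 mm high in all, 50 mm across the base, tapering to 36 mm across at 74 mm height, then a 10 mm high white core neck 22 mm across; 42 mm across at its half height. About 90 g. The point is on its axis, 42 mm above its base; z along the axis, up.
- white_cone_mid (a point): White (cream) sewing-thread cone on a white plastic core, standing upright on the bench: 84 mm high in all, 50 mm across the base, tapering to 36 mm across at 74 mm height, then a 10 mm high white core neck 22 mm across; 42 mm across at its half height. About 90 g. The point is on its axis, 42 mm above its base; z along the axis, up.
- yellow_bobbin_mid (a point): Large sewing-machine bobbin, yellow with a dark hole in the middle, lying flat on the bench: 26 mm across, 11 mm high, about 14 g. The point is its centre, 5.5 mm above its underside; z along its axis.
- purple_bobbin_mid (a point): Large sewing-machine bobbin, purple with a dark hole in the middle, lying flat on the bench: 26 mm across, 11 mm high, about 14 g. The point is its centre, 5.5 mm above its underside; z along its axis.
- snips_mid (a point): Thread snips lying flat on the bench: two orange grips 62 mm long side by side, steel blades at one end, a steel spring bow at the other; rigid, 107 mm long, 26 mm wide over the grips, 12 mm thick, about 50 g. The point is near the middle of the grips, half-way up (6 mm above the underside); x points along the snips to the blade tip (58 mm from the point; the bow ends 49 mm behind it), y across the grips, z up.
- cone_tray: Shallow tray of pale wood for thread cones. Outside 100 mm along its x, 220 mm along its y (long side), 20 mm high; walls 5 mm, floor 5 mm thick, so inside 90 x 210 mm. Fixed to the bench. Origin: centre of its underside (on the bench), x across, y along the long side, z up. The teal stock cone stands near its -y end; the rest of the tray (y from about -40 mm to +105 mm) is empty.
- bobbin_tray: Shallow blue plastic tray for bobbins. Outside 100 mm along its x, 220 mm along its y (long side), 20 mm high; walls 5 mm, floor 5 mm thick, so inside 90 x 210 mm. Fixed to the bench. Origin: centre of its underside (on the bench), x across, y along the long side, z up. Two more bobbins (black and cream thread) lie near its -y end, at y = about -84 mm; the rest is empty.
- tool_tray: Shallow dark steel tray with a cork lining for hand tools. Outside 100 mm along its x, 220 mm along its y (long side), 20 mm high; walls 5 mm, floor 5 mm thick, so inside 90 x 210 mm. Fixed to the bench. Origin: centre of its underside (on the bench), x across, y along the long side, z up. A small screwdriver and a red seam ripper lie across its -y end, beyond y = about -60 mm; the rest is empty.
- stock_cone_mid (a point): Bystander: teal thread cone of the same size and shape as the red one, loose, standing in the cone tray near its -y end. The point is on its axis, 42 mm above its base; z up.
- oil_bottle_mid (a point): Bystander: small loose cream-coloured machine-oil bottle with a spout, standing on the bench beyond the trays, 42 mm across, 112 mm high. The point is on its axis, half-way up; z up.
There are look-alikes about, which are no part of the job. What is shaped like the cone_tray but green or pink is not meant.

How it is judged:
By the outcome, as a careful person would: the job done as asked, in the order asked, and still so for the second after the job is handed in, with the robot touching nothing.
It also fails if it takes over 115 s, if anything falls off the work surface, if the arm or the gripper's body presses on something with over 40 N, if the wrist force passes 120 N, or if a joint passes its speed limit or range.

## Working session

There is one attempt and no reset: what is moved stays moved. The work goes in short steps, Python scripts to look and compute and a shell command to move; the robot and the scene stay as the last step left them, time stands still between calls to the robot, and variables do not carry over. Pictures are saved under pics/ and viewed, about 12 in all and at most 16, crops included, and the job is handed in when it is done.

```bash
mkdir -p pics
cat > h.py <<'E'
import numpy as np, cv2
from station import telemetry, grab_frame, arm, regions_of, pinpoint
def ray(f,u,v):
    x,y=(u-f["cx"])/f["fx"],(v-f["cy"])/f["fy"]
    if f.get("name")=="wrist":
        r=np.hypot(x,y); s=np.sin(r)/r if r>1e-9 else 1
        d=np.array([x*s,y*s,np.cos(r)])
    else: d=np.array([x,y,1.])
    R=np.array(f["R"]); return -R.T@np.array(f["t"]), R.T@d
def at(f,u,v,z):
    c,d=ray(f,u,v); return c+d*(z-c[2])/d[2]
def proj(f,X):
    c=np.array(f["R"])@X+f["t"]
    if f.get("name")=="wrist":
        n=np.hypot(c[0],c[1]);th=np.arctan2(n,c[2]);k=th/max(n,1e-9)
        return f["cx"]+f["fx"]*c[0]*k,f["cy"]+f["fy"]*c[1]*k
    return f["cx"]+f["fx"]*c[0]/c[2],f["cy"]+f["fy"]*c[1]/c[2]
def grab(n,save=None):
    f=grab_frame(n); f["name"]=n
    if save: cv2.imwrite("pics/"+save,np.array(f["pixels"])[:,:,::-1])
    return f
E
python3 - <<'E'
from h import *
s=telemetry.get_state(); print(s["t"],s["eef_pos"],s["ee_rot"],s["width"])
Z=dict(red_cone_mid=.042,white_cone_mid=.042,yellow_bobbin_mid=.0055,purple_bobbin_mid=.0055,snips_mid=.006,cone_tray=0,bobbin_tray=0,tool_tray=0,stock_cone_mid=.047,oil_bottle_mid=.056)
for n in("top","side"):
    f=grab(n,n+"0.png"); print(n,-np.array(f["R"]).T@f["t"])
    for k,z in Z.items():
        for p in pinpoint(n,k)[:4]:
            if p["p"]>.15: print(k,round(p["p"],2),np.round(p["location"]),np.round(at(f,*p["location"],z),3)[:2])
print(telemetry.get_state()["t"])
E
```

```text
0.0 [0.23496262 0.63224634 0.22559528] [-3.14146140e+00 -1.69677196e-03 -1.92670863e+00] 0.08756087858711542
top [0.45061883 0.1052203  1.36355872]
red_cone_mid 0.46 [256. 248.] [0.368 0.286]
white_cone_mid 0.62 [301. 229.] [0.427 0.14 ]
yellow_bobbin_mid 0.37 [342. 222.] [0.446 0.005]
purple_bobbin_mid 0.42 [379. 228.] [ 0.425 -0.117]
purple_bobbin_mid 0.16 [320. 132.] [0.752 0.07 ]
snips_mid 0.46 [438. 248.] [ 0.352 -0.314]
cone_tray 0.91 [201. 252.] [0.359 0.473]
cone_tray 0.64 [256. 183.] [0.583 0.289]
cone_tray 0.61 [174. 174.] [0.619 0.564]
bobbin_tray 0.97 [421. 177.] [ 0.591 -0.267]
bobbin_tray 0.52 [340. 222.] [0.447 0.012]
tool_tray 0.8 [340. 178.] [0.596 0.007]
tool_tray 0.36 [300. 228.] [0.431 0.146]
stock_cone_mid 0.76 [282. 184.] [0.573 0.2  ]
stock_cone_mid 0.57 [422. 182.] [ 0.571 -0.258]
oil_bottle_mid 0.6 [322. 131.] [0.745 0.066]
side [ 0.09179816 -0.38683231  0.87759018]
red_cone_mid 0.87 [224. 191.] [0.371 0.292]
red_cone_mid 0.57 [319. 255.] [ 0.422 -0.015]
white_cone_mid 0.81 [272. 213.] [0.417 0.152]
yellow_bobbin_mid 0.44 [318. 254.] [0.435 0.005]
purple_bobbin_mid 0.57 [352. 298.] [ 0.416 -0.13 ]
purple_bobbin_mid 0.3 [365. 224.] [ 0.583 -0.009]
snips_mid 0.79 [393. 375.] [ 0.361 -0.302]
cone_tray 0.97 [292. 163.] [0.586 0.281]
cone_tray 0.96 [187. 168.] [0.354 0.467]
cone_tray 0.83 [247. 112.] [0.626 0.553]
bobbin_tray 0.74 [445. 297.] [ 0.576 -0.268]
tool_tray 0.85 [365. 220.] [ 0.596 -0.001]
stock_cone_mid 0.86 [305. 172.] [0.565 0.199]
stock_cone_mid 0.16 [295. 165.] [0.561 0.234]
oil_bottle_mid 0.55 [384. 163.] [0.736 0.071]
1.1
```

View pics/top0.png

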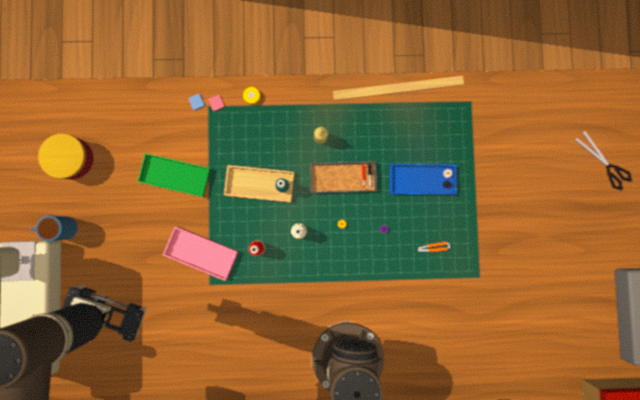

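View pics/side0.png

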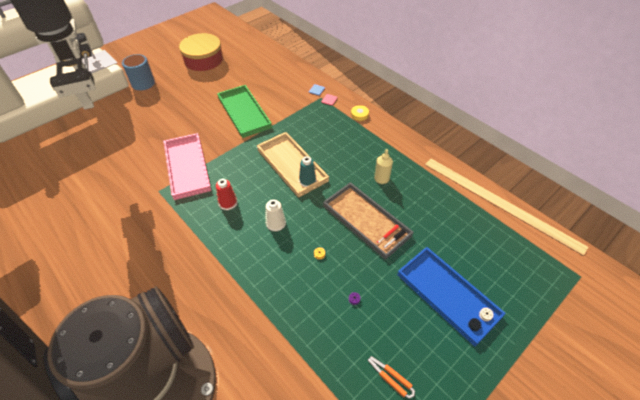

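The top view shows the wood tray at about (260,184) with the teal cone at its right (-y) end. The cork tray is at (343,178) and the blue tray at (423,180). The red cone is at (256,248), the white cone at (299,230), yellow at (342,224), purple at (384,229) and the snips at (435,247). The green and pink trays are decoys. The side view agrees. Next I'll measure tray outlines and the snips' direction.

Run:
```python
from h import *
def near(n,k,f,xy,z):
    best=None
    for r in regions_of(n,k)[:5]:
        m=np.array(r["pixels"]).astype(np.uint8); v,u=np.nonzero(m)
        if len(u)<8: continue
        P=at(f,u.mean(),v.mean(),z)[:2]; d=np.linalg.norm(P-xy)
        if best is None or d<best[0]: best=(d,m,r["p"])
    return best
for n in("top","side"):
    f=grab(n)
    for k,xy,z in(("cone_tray",(.585,.285),.02),("bobbin_tray",(.585,-.268),.02),("tool_tray",(.596,0),.02),("snips_mid",(.36,-.305),.006),("red_cone_mid",(.37,.29),.042),("white_cone_mid",(.42,.146),.042),("yellow_bobbin_mid",(.44,.005),.006),("purple_bobbin_mid",(.42,-.12),.006)):
        b=near(n,k,f,np.array(xy),z)
        if b is None or b[0]>.06: print(n,k,"none",b and b[0]); continue
        v,u=np.nonzero(b[1])
        W=np.array([at(f,a,c,z)[:2] for a,c in zip(u,v)])
        c,s,a=cv2.minAreaRect((W*1000).astype(np.float32))
        M=W.mean(0); w,V=np.linalg.eigh(np.cov((W-M).T))
        print(n,k,round(b[2],2),len(u),"mean",M.round(4),"rect",np.round(c),np.round(s),round(a,1),"axis",round(np.degrees(np.arctan2(V[1,1],V[0,1])),1))
```

```text
top cone_tray 0.87 1908 mean [0.5811 0.2872] rect [580. 278.] [223. 106.] 83.5 axis 82.9
top bobbin_tray 0.61 1944 mean [ 0.5844 -0.2619] rect [ 585. -265.] [221. 102.] 87.4 axis 87.2
top tool_tray 0.88 1935 mean [0.5954 0.0047] rect [596.   1.] [104. 223.] 0.7 axis 89.5
top snips_mid 0.62 88 mean [ 0.3551 -0.2884] rect [ 358. -290.] [81. 23.] 88.6 axis 97.4
top red_cone_mid 0.66 195 mean [0.3712 0.2872] rect [370. 287.] [46. 50.] 43.8 axis 104.8
top white_cone_mid 0.71 173 mean [0.4225 0.1503] rect [423. 151.] [45. 42.] 88.6 axis 98.8
top yellow_bobbin_mid 0.41 33 mean [0.4408 0.007 ] rect [440.   7.] [17. 20.] 88.4 axis -172.5
top purple_bobbin_mid 0.6 42 mean [ 0.4197 -0.1306] rect [ 420. -131.] [20. 20.] 88.6 axis -148.6
side cone_tray 0.65 1912 mean [0.5723 0.2759] rect [577. 271.] [237. 110.] 81.9 axis 78.6
side bobbin_tray 0.94 4214 mean [ 0.5774 -0.2709] rect [ 579. -269.] [220. 110.] 88.1 axis 87.8
side tool_tray 0.68 3166 mean [ 0.5896 -0.0099] rect [592.  -6.] [114. 228.] 0.0 axis 88.2
side snips_mid 0.72 487 mean [ 0.3563 -0.3044] rect [ 356. -300.] [ 28. 106.] 5.1 axis 95.8
side red_cone_mid 0.87 481 mean [0.366  0.2799] rect [366. 284.] [107.  45.] 71.4 axis 68.0
side white_cone_mid 0.94 498 mean [0.417  0.1423] rect [420. 143.] [93. 46.] 52.4 axis 58.6
side yellow_bobbin_mid 0.61 72 mean [0.4412 0.0041] rect [441.   3.] [25. 19.] 48.0 axis 46.6
side purple_bobbin_mid 0.45 124 mean [ 0.4208 -0.1341] rect [ 421. -134.] [29. 25.] 45.2 axis -143.5
```

```bash
python3 -m inch '1 13.5 -34.4 -3 0 0 -77;1 13.5 -34.4 -3 0 0 -77;1 13.5 -34.4 -3 0 0 -77;1 13.5 -34.4 -3 0 0 -77;1 13.5 -34.4 -3 0 0 -77;1 13.5 -34.4 -3 0 0 -77;1 13.5 -34.4 -3 0 0 -77;1 13.5 -34.4 -3 0 0 -77;1 13.5 -34.4 -3 0 0 -77;1 13.5 -34.4 -3 0 0 -77' 20
python3 - <<'E'
from h import *
f=grab("wrist","w1.png"); s=telemetry.get_state(); print(s["eef_pos"],np.degrees(s["ee_rot"]))
print("cam",-np.array(f["R"]).T@f["t"])
for k,z in dict(red_cone_mid=.042,white_cone_mid=.042,cone_tray=0.,stock_cone_mid=.047).items():
    for p in pinpoint("wrist",k)[:2]: print(k,p["p"],np.round(p["location"]),at(f,*p["location"],z).round(4))
E
```

```text
t: 3.25
eef_pos: [0.37, 0.2893, 0.1965]
ee_rot: [-3.142, -0.0, 3.016]
force: [-0.2, 0.6, 0.0]
width: 0.0878
[0.36992886 0.28925567 0.19645142] [-1.79987047e+02 -3.33600562e-03  1.72781298e+02]
cam [0.36069774 0.21929319 0.35587554]
red_cone_mid 0.89 [315. 193.] [0.3695 0.2907 0.042 ]
white_cone_mid 0.74 [246.  68.] [0.4227 0.1518 0.042 ]
cone_tray 0.79 [151. 195.] [0.5822 0.2746 0.    ]
cone_tray 0.7 [342. 314.] [ 0.3555  0.4756 -0.    ]
stock_cone_mid 0.76 [125. 141.] [0.5752 0.201  0.047 ]
```

View pics/w1.png

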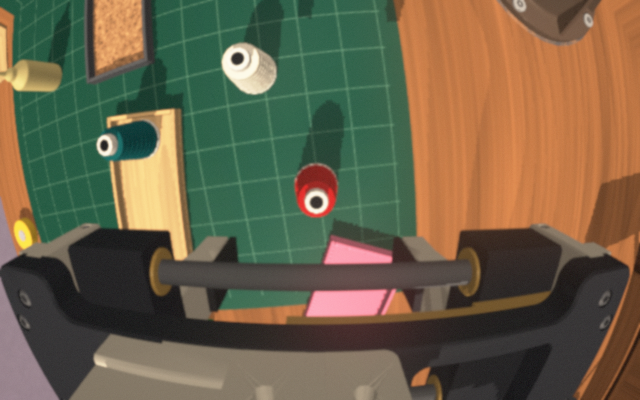

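The wrist view shows the red cone at (316,193), nearly under the jaws, and the tray to its left with the teal cone at (125,140). The measurement agrees with the earlier ones to about 2 mm. I'll descend and grip.

```bash
python3 -m inch '1 0 0.1 -6 0 0 0;1 0 0.1 -12 0 0 0;1 0 0.1 -17 0 0 0;1 0 0.1 -17 0 0 0;1 0 0.1 -17 0 0 0;0.3 0 0.1 -17 0 0 0;0.3 0 0.1 -17 0 0 0;0.3 0 0.1 -17 0 0 0;0.3 0 0.1 -17 0 0 0;0.3 0 0.1 -17 0 0 0' 20
```

```text
t: 4.75
eef_pos: [0.37, 0.2899, 0.0266]
ee_rot: [-3.141, -0.0, 3.014]
force: [-1.8, 0.8, 2.5]
width: 0.0433
```

```bash
python3 -m inch '0.3 0 0 4 0 0 0;0.3 2 1 8 0 0 0;0.3 7 2 8 0 0 0;0.3 12 3 8 0 0 0;0.3 17 4 8 0 0 0;0.3 21.8 5 8 0 0 0;0.3 21.8 5 8 0 0 0;0.3 21.8 5 4 0 0 0;0.3 21.8 5 2 0 0 0;0.3 21.8 5 2 0 0 0'
python3 - <<'E'
from h import *
f=grab("wrist","w2.png");s=telemetry.get_state();print(s["eef_pos"],s["width"])
E
```

```text
t: 6.0
eef_pos: [0.5862, 0.3388, 0.0444]
ee_rot: [-3.138, -0.003, 3.014]
force: [0.7, 0.8, 0.7]
width: 0.043
[0.58725566 0.33953026 0.04609916] 0.043193797593247485
```

View pics/w2.png

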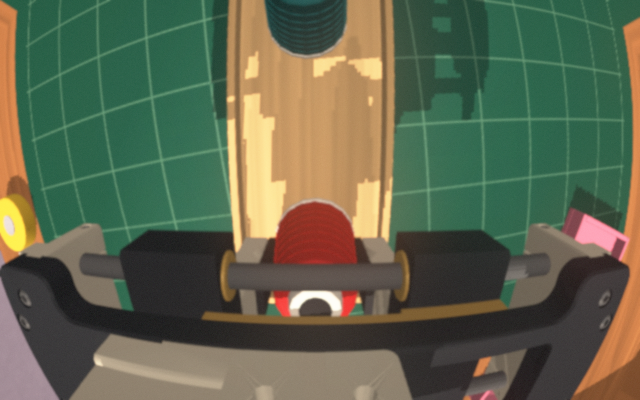

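The red cone hangs upright over the middle of the tray, in line with it. I'll lower, release and go on towards the white cone.

```bash
python3 -m inch '0.3 0 0 -1 0 0 0;0.3 0 0 -1.4 0 0 0;0.3 0 0 -1.45 0 0 0;0.3 0 0 -1.45 0 0 0;0.75 0 0 -1.45 0 0 0;0.75 0 0 -1.45 0 0 0;0.75 0 0 -1.45 0 0 0'
python3 -m inch '0.75 0 0 4 0 0 0;0.75 0 0 10 0 0 0;0.75 -2 -2 14 0 0 0;1 -6 -7 15 0 0 0;1 -11 -12 15 0 0 0;1 -16.4 -18.8 15 0 0 0;1 -16.4 -18.8 15 0 0 0;1 -16.4 -18.8 15 0 0 0;1 -16.4 -18.8 15 0 0 0'
python3 - <<'E'
from h import *
f=grab("wrist","w3.png"); s=telemetry.get_state(); print(s["eef_pos"])
for k,z in dict(white_cone_mid=.042,stock_cone_mid=.047,red_cone_mid=.047,cone_tray=0.,yellow_bobbin_mid=.0055).items():
    for p in pinpoint("wrist",k)[:2]: print(k,p["p"],np.round(p["location"]),at(f,*p["location"],z).round(4))
f=grab("top"); t=grab("side")
for n,g in(("top",f),("side",t)):
    for p in pinpoint(n,"red_cone_mid")[:2]: print(n,p["p"],at(g,*p["location"],.047).round(3))
E
```

```text
t: 6.92
eef_pos: [0.5873, 0.3396, 0.0318]
ee_rot: [-3.14, -0.001, 3.014]
force: [-0.1, -0.1, 0.1]
width: 0.0639
t: 8.05
eef_pos: [0.4239, 0.1521, 0.1823]
ee_rot: [-3.141, 0.0, 3.014]
force: [-0.7, 0.6, 0.2]
width: 0.0877
[0.42399213 0.15227594 0.18204125]
white_cone_mid 0.9 [319. 196.] [0.4193 0.1543 0.042 ]
stock_cone_mid 0.65 [185. 258.] [0.5759 0.2031 0.047 ]
stock_cone_mid 0.35 [281.  59.] [0.4383 0.0157 0.047 ]
cone_tray 0.76 [210. 293.] [0.5807 0.2769 0.    ]
yellow_bobbin_mid 0.69 [282.  58.] [0.4396 0.0066 0.0055]
top 0.5 [0.587 0.34  0.047]
top 0.23 [0.45  0.013 0.047]
side 0.53 [0.59  0.334 0.047]
side 0.29 [ 0.562 -0.019  0.047]
```

View pics/w3.png

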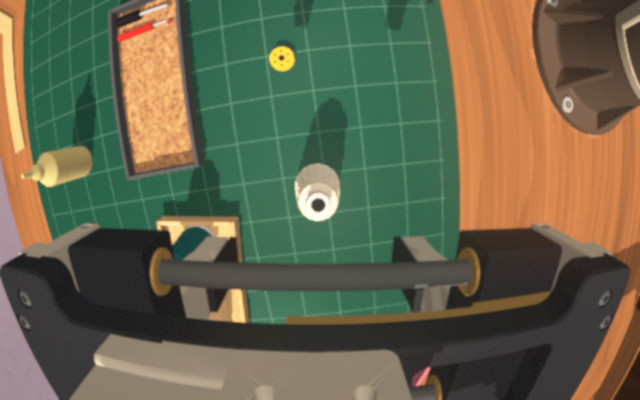

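The wrist view shows the white cone centred under the jaws at (318,195). The yellow bobbin is at (282,58).

```bash
python3 -m inch '1 -0.2 0.1 -6 0 0 0;1 -0.2 0.1 -11 0 0 0;1 -0.2 0.1 -15.6 0 0 0;1 -0.2 0.1 -15.6 0 0 0;1 -0.2 0.1 -15.6 0 0 0;0.3 -0.2 0.1 -15.6 0 0 0;0.3 -0.2 0.1 -15.6 0 0 0;0.3 -0.2 0.1 -15.6 0 0 0;0.3 -0.2 0.1 -15.6 0 0 0;0.3 -0.2 0.1 -15.6 0 0 0' 20
```

```text
t: 9.8
eef_pos: [0.4214, 0.1527, 0.0256]
ee_rot: [-3.14, -0.001, 3.014]
force: [-0.3, -0.1, 1.0]
width: 0.0432
```

```bash
python3 -m inch '0.3 0 0 5 0 0 0;0.3 0 3 10.5 0 0 0;0.3 2 8 10.5 0 0 0;0.3 6 12 10.5 0 0 0;0.3 11 12.1 10.5 0 0 0;0.3 15.8 12.1 10.5 0 0 0;0.3 15.8 12.1 10.5 0 0 0;0.3 15.8 12.1 5 0 0 0;0.3 15.8 12.1 2 0 0 0;0.3 15.8 12.1 1.2 0 0 0;0.3 15.8 12.1 1.2 0 0 0'
python3 - <<'E'
from h import *
f=grab("wrist","w4.png");s=telemetry.get_state();print(s["eef_pos"],s["width"])
E
```

```text
t: 11.18
eef_pos: [0.5793, 0.2739, 0.0379]
ee_rot: [-3.139, -0.001, 3.015]
force: [0.9, -0.3, -0.9]
width: 0.0432
[0.57982401 0.27423448 0.0387691 ] 0.04316447046934343
```

View pics/w4.png

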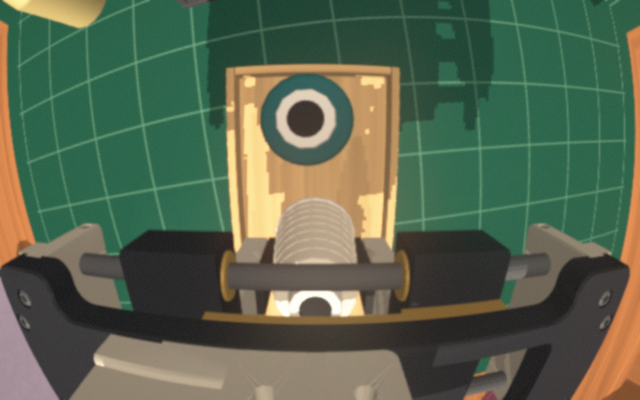

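```bash
python3 -m inch '0.3 0 0 -0.5 0 0 0;0.3 0 0 -0.8 0 0 0;0.3 0 0 -0.8 0 0 0;0.3 0 0 -0.8 0 0 0;0.75 0 0 -0.8 0 0 0;0.75 0 0 -0.8 0 0 0;0.75 0 0 -0.8 0 0 0'
python3 -m inch '0.75 0 0 5 0 0 0;0.75 0 0 11 0 0 0;0.75 -3 -3 12 0 0 0;0.7 -6 -8 12 0 0 4.5;0.7 -9 -14 12 0 0 4.5;0.7 -12 -20 12 0 0 4.5;0.7 -14 -26.8 10 0 0 4.5;0.7 -14 -26.8 10 0 0 4.5;0.7 -14 -26.8 10 0 0 4.5;0.7 -14 -26.8 10 0 0 4.5'
python3 - <<'E'
from h import *
f=grab("wrist","w5.png"); s=telemetry.get_state(); print(s["eef_pos"])
for k,z in dict(yellow_bobbin_mid=.0055,purple_bobbin_mid=.0055,tool_tray=0).items():
    for p in pinpoint("wrist",k)[:2]: print(k,p["p"],np.round(p["location"]),at(f,*p["location"],z).round(4))
hsv=cv2.cvtColor(np.array(f["pixels"]),cv2.COLOR_RGB2HSV)
m=cv2.inRange(hsv,(22,140,120),(34,255,255)); n,l,st,c=cv2.connectedComponentsWithStats(m)
for i in range(1,n):
    if st[i,4]>100: print(st[i],c[i],at(f,*c[i],.008))
E
```

```text
t: 12.1
eef_pos: [0.5799, 0.2743, 0.0309]
ee_rot: [-3.141, -0.0, 3.015]
force: [0.4, 0.6, -0.0]
width: 0.0645
t: 13.35
eef_pos: [0.4409, 0.007, 0.1313]
ee_rot: [-3.141, 0.001, 3.094]
force: [-0.1, 0.5, -1.0]
width: 0.0611
[0.44084956 0.00718665 0.1312167 ]
yellow_bobbin_mid 0.7 [316. 199.] [0.4393 0.0076 0.0055]
purple_bobbin_mid 0.8 [331.  50.] [ 0.4191 -0.1314  0.0055]
tool_tray 0.77 [162. 199.] [0.6013 0.0007 0.    ]
[301 187  29  27 555] [314.66666667 199.6972973 ] [0.4406175  0.00778825 0.008     ]
```

View pics/w5.png

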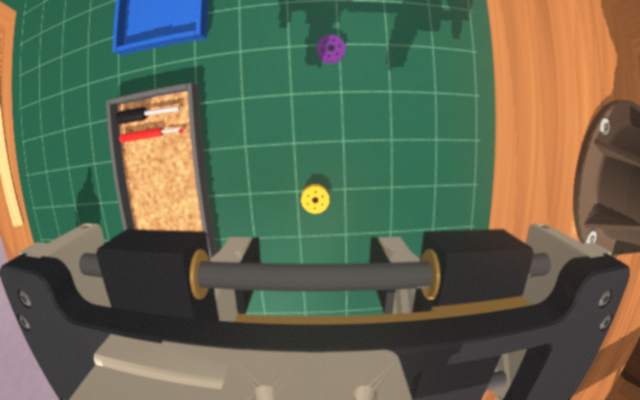

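The wrist view shows yellow at (315,199) directly under the jaws and purple at (331,49).

```bash
python3 -m inch '0.6 0 0.05 -6 0 0 0;0.6 0 0.05 -11 0 0 0;0.6 0 0.05 -12.5 0 0 0;0.6 0 0.05 -12.8 0 0 0;0.6 0 0.05 -12.8 0 0 0;0.2 0 0.05 -12.8 0 0 0;0.2 0 0.05 -12.8 0 0 0;0.2 0 0.05 -12.8 0 0 0;0.2 0 0.05 -12.8 0 0 0;0.2 0 0.05 -12.8 0 0 0' 12
```

```text
t: 14.8
eef_pos: [0.4406, 0.0077, 0.0033]
ee_rot: [-3.141, 0.001, 3.095]
force: [-1.0, 0.9, 6.2]
width: 0.0252
```

```bash
python3 -m inch '0.2 0 0 5 0 0 0;0.2 1 -3 10 0 0 0;0.2 4 -8 10 0 0 0;0.2 7 -13 10 0 0 0;0.2 10 -18 10 0 0 0;0.2 13 -23 10 0 0 0;0.2 14.5 -25.4 8 0 0 0;0.2 14.5 -25.4 6 0 0 0;0.2 14.5 -25.4 6 0 0 0;0.2 14.5 -25.4 6 0 0 0'
python3 - <<'E'
from h import *
f=grab("wrist","w6.png"); s=telemetry.get_state(); print(s["eef_pos"],s["width"],np.degrees(s["ee_rot"]))
for k,z in dict(purple_bobbin_mid=.0055,bobbin_tray=0).items():
    for p in pinpoint("wrist",k)[:3]: print(k,p["p"],np.round(p["location"]),at(f,*p["location"],z).round(4))
E
```

```text
t: 16.05
eef_pos: [0.5858, -0.2462, 0.0638]
ee_rot: [-3.141, 0.001, 3.095]
force: [0.2, 0.2, 1.0]
width: 0.0251
[ 0.58615889 -0.24606278  0.06430782] 0.02492791472618434 [-1.79940961e+02  1.06229722e-01  1.77354510e+02]
purple_bobbin_mid 0.4 [488. 322.] [ 0.4204 -0.1316  0.0055]
bobbin_tray 0.88 [318. 190.] [ 0.5819 -0.2677  0.    ]
```

View pics/w6.png

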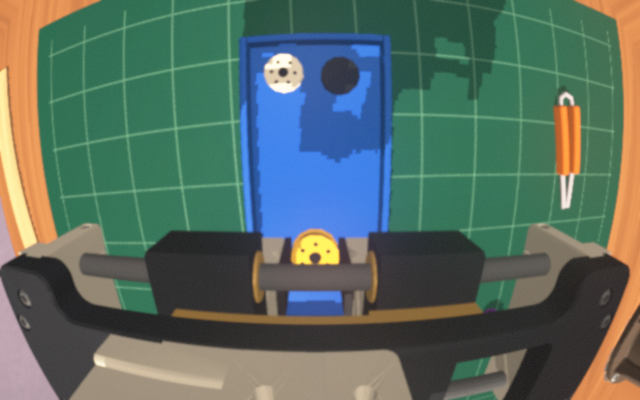

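The yellow bobbin hangs at (315,250), held level over the tray. I'll check the centring numerically from the blue rim.

Run:
```python
from h import *
f=grab("wrist")
hsv=cv2.cvtColor(np.array(f["pixels"]),cv2.COLOR_RGB2HSV); m=cv2.inRange(hsv,(105,150,40),(125,255,255))
for v in(120,160,200,220):
    u=np.nonzero(m[v,200:430])[0]+200; a,b=at(f,u.min(),v,.02),at(f,u.max(),v,.02); print(v,u.min(),u.max(),a.round(4),b.round(4),((a+b)/2).round(4))
```

```text
120 242 391 [ 0.6306 -0.3218  0.02  ] [ 0.532  -0.3173  0.02  ] [ 0.5813 -0.3195  0.02  ]
160 243 391 [ 0.632  -0.2948  0.02  ] [ 0.5324 -0.2903  0.02  ] [ 0.5822 -0.2926  0.02  ]
200 245 390 [ 0.6332 -0.2671  0.02  ] [ 0.533  -0.2625  0.02  ] [ 0.5831 -0.2648  0.02  ]
220 247 388 [ 0.6333 -0.2526  0.02  ] [ 0.5341 -0.248   0.02  ] [ 0.5837 -0.2503  0.02  ]
```

```bash
python3 -m inch '0.2 -0.2 0 -3.5 0 0 0;0.2 -0.2 0 -5.3 0 0 0;0.2 -0.2 0 -5.6 0 0 0;0.2 -0.2 0 -5.6 0 0 0;0.4 -0.2 0 -5.6 0 0 0;0.4 -0.2 0 -5.6 0 0 0;0.4 -0.2 0 -5.6 0 0 0'
python3 -m inch '0.4 0 0 4 0 0 0;0.4 0 0 9 0 0 0;0.6 -4 3 12 0 0 0;0.6 -9 6 12 0 0 0;0.6 -13 9 12 0 0 0;0.6 -16.4 11.5 12 0 0 0;0.6 -16.4 11.5 12 0 0 0;0.6 -16.4 11.5 12 0 0 0'
python3 - <<'E'
from h import *
f=grab("wrist","w7.png"); s=telemetry.get_state(); print(s["eef_pos"])
for k,z in dict(yellow_bobbin_mid=.0105,purple_bobbin_mid=.0055,snips_mid=.006).items():
    for p in pinpoint("wrist",k)[:2]: print(k,p["p"],np.round(p["location"]),at(f,*p["location"],z).round(4))
t=grab("side")
for p in pinpoint("side","yellow_bobbin_mid")[:2]: print("side",p["p"],at(t,*p["location"],.0105).round(4))
E
```

```text
t: 17.12
eef_pos: [0.5844, -0.246, 0.0087]
ee_rot: [-3.141, 0.003, 3.095]
force: [0.4, -0.6, 0.1]
width: 0.0349
t: 18.12
eef_pos: [0.4212, -0.131, 0.1294]
ee_rot: [-3.141, 0.005, 3.096]
force: [0.0, 0.3, -0.3]
width: 0.0525
[ 0.42133951 -0.13114978  0.12913631]
yellow_bobbin_mid 0.7 [142.  94.] [ 0.5863 -0.2469  0.0105]
snips_mid 0.76 [376.  13.] [ 0.3564 -0.3066  0.006 ]
side 0.69 [ 0.5806 -0.2515  0.0105]
```

Run:
```python
from h import *
f=grab("wrist")
hsv=cv2.cvtColor(np.array(f["pixels"]),cv2.COLOR_RGB2HSV)
m=cv2.inRange(hsv,(130,100,40),(165,255,255)); n,l,st,c=cv2.connectedComponentsWithStats(m)
for i in range(1,n):
    if st[i,4]>100: print(st[i],c[i],at(f,*c[i],.008))
```

```text
[303 185  26  28 549] [315.57559199 198.7140255 ] [ 0.41957569 -0.13226459  0.008     ]
```

View pics/w7.png

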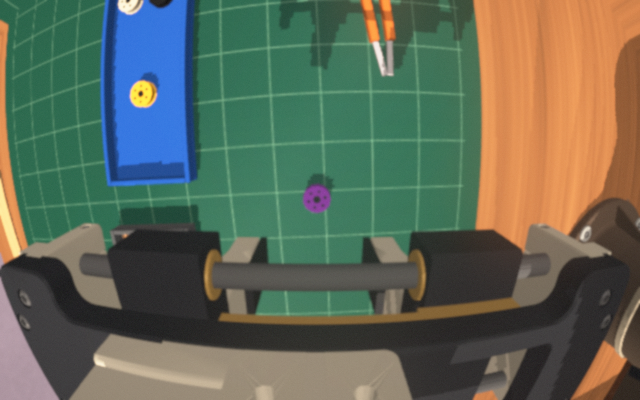

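The view shows yellow lying flat in the blue tray at (143,94), purple under the jaws at (316,199), and the snips with their blade tips towards +y at (388,73). I'll take purple.

```bash
python3 -m inch '0.6 -0.15 -0.1 -6 0 0 0;0.6 -0.15 -0.1 -11 0 0 0;0.6 -0.15 -0.1 -12.4 0 0 0;0.6 -0.15 -0.1 -12.6 0 0 0;0.6 -0.15 -0.1 -12.6 0 0 0;0.2 -0.15 -0.1 -12.6 0 0 0;0.2 -0.15 -0.1 -12.6 0 0 0;0.2 -0.15 -0.1 -12.6 0 0 0;0.2 -0.15 -0.1 -12.6 0 0 0;0.2 -0.15 -0.1 -12.6 0 0 0' 12
```

```text
t: 19.73
eef_pos: [0.4193, -0.1323, 0.0028]
ee_rot: [-3.141, 0.003, 3.095]
force: [-1.6, 0.9, 6.6]
width: 0.0254
```

```bash
python3 -m inch '0.2 0 0 5 0 0 0;0.2 3 -3 9 0 0 0;0.2 7 -7 9 0 0 0;0.2 11 -11 9 0 0 0;0.2 16.3 -15.2 9 0 0 0;0.2 16.3 -15.2 6 0 0 0;0.2 16.3 -15.2 3 0 0 0;0.2 16.3 -15.2 3 0 0 0;0.2 16.3 -15.2 3 0 0 0'
```

```text
t: 20.85
eef_pos: [0.5829, -0.2844, 0.0336]
ee_rot: [-3.14, 0.003, 3.095]
force: [-0.1, -0.1, 0.1]
width: 0.0254
```

Run:
```python
from h import *
f=grab("wrist","w8.png"); s=telemetry.get_state(); print(s["eef_pos"],s["width"])
```

```text
[ 0.58318414 -0.28440422  0.03420798] 0.025610757290719766
```

View pics/w8.png

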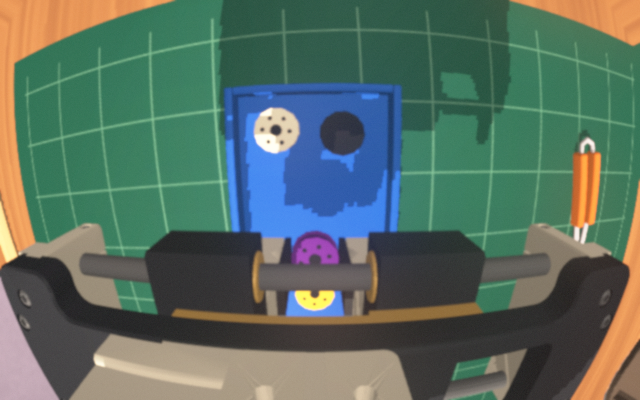

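Purple is in the jaws, just beside yellow at (315,290), with clearance to the walls. I'll place it and go to the snips.

```bash
python3 -m inch '0.2 -0.1 0 -1.5 0 0 0;0.2 -0.1 0 -2.4 0 0 0;0.2 -0.1 0 -2.6 0 0 0;0.2 -0.1 0 -2.6 0 0 0;0.4 -0.1 0 -2.6 0 0 0;0.4 -0.1 0 -2.6 0 0 0;0.4 -0.1 0 -2.6 0 0 0'
python3 -m inch '0.4 0 0 4 0 0 0;0.4 0 0 9 0 0 0;0.6 -4 -0.5 12.5 0 0 4;0.6 -10 -1 12.5 0 0 8;0.6 -16 -1.5 12.5 0 0 8;0.6 -22.6 -2.1 12.5 0 0 8;0.6 -22.6 -2.1 12.5 0 0 8;0.6 -22.6 -2.1 12.5 0 0 8;0.6 -22.6 -2.1 12.5 0 0 8'
python3 - <<'E'
from h import *
f=grab("wrist","w9.png"); s=telemetry.get_state(); print(s["eef_pos"],np.degrees(s["ee_rot"]))
for p in pinpoint("wrist","snips_mid")[:2]: print(p["p"],np.round(p["location"]),at(f,*p["location"],.006).round(4))
hsv=cv2.cvtColor(np.array(f["pixels"]),cv2.COLOR_RGB2HSV); m=cv2.inRange(hsv,(5,190,120),(18,255,255))
n,l,st,c=cv2.connectedComponentsWithStats(cv2.morphologyEx(m,cv2.MORPH_CLOSE,np.ones((9,9))))
for i in range(1,n):
    if 300<st[i,4]<8000:
        v,u=np.nonzero(l==i); W=np.array([at(f,a,b,.010)[:2] for a,b in zip(u,v)])
        print(st[i],W.mean(0),cv2.minAreaRect((W*1000).astype(np.float32)))
E
```

```text
t: 21.78
eef_pos: [0.5823, -0.2845, 0.0083]
ee_rot: [-3.14, 0.005, 3.095]
force: [-0.0, -0.8, -0.7]
width: 0.035
t: 22.9
eef_pos: [0.3575, -0.3056, 0.1334]
ee_rot: [-3.14, 0.005, -3.048]
force: [0.4, -0.8, 0.1]
width: 0.0531
[ 0.35735812 -0.3054712   0.13313271] [-179.8997603     0.26209934 -174.60732231]
```

View pics/w9.png

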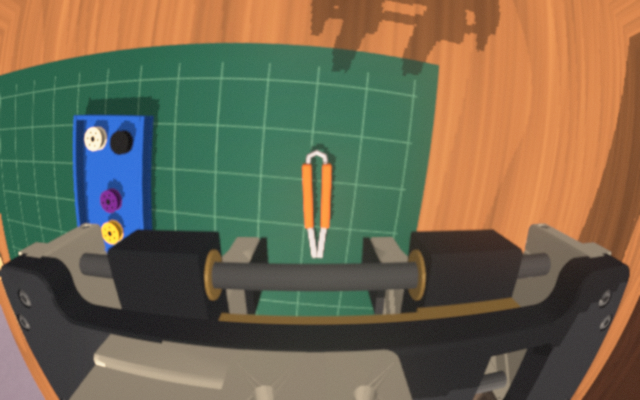

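The snips lie straight between the jaws: grips at columns 303–331 and rows 165–228, tip at (317,257), bow at (317,152). Purple and yellow lie side by side in the blue tray.

Run:
```python
from h import *
f=grab("wrist")
for u,v in((317,196),(317,152),(317,257),(303,196),(331,196)): print(u,v,at(f,u,v,.009).round(4))
```

```text
317 196 [ 0.3554 -0.3083  0.009 ]
317 152 [ 0.3593 -0.3495  0.009 ]
317 257 [ 0.3494 -0.2458  0.009 ]
303 196 [ 0.3685 -0.307   0.009 ]
331 196 [ 0.3423 -0.3095  0.009 ]
```

```bash
python3 -m inch '0.6 -0.2 0 -6 0 0 0;0.6 -0.2 0 -11 0 0 0;0.6 -0.2 0 -12.7 0 0 0;0.6 -0.2 0 -12.95 0 0 0;0.6 -0.2 0 -12.95 0 0 0;0.2 -0.2 0 -12.95 0 0 0;0.2 -0.2 0 -12.95 0 0 0;0.2 -0.2 0 -12.95 0 0 0;0.2 -0.2 0 -12.95 0 0 0;0.2 -0.2 0 -12.95 0 0 0' 25
```

```text
t: 24.3
eef_pos: [0.3554, -0.3055, 0.0039]
ee_rot: [-3.14, 0.005, -3.047]
force: [-0.7, 1.1, 6.0]
width: 0.0256
```

```bash
python3 -m inch '0.2 0 0 5 0 0 0;0.2 3 3 10 0 0 0;0.2 6 8 10 0 0 -3;0.2 9 13 10 0 0 -6;0.2 12 18 10 0 0 -6;0.2 16 23 10 0 0 -6;0.2 20 28 10 0 0 -6;0.2 24.1 33.1 9 0 0 -6;0.2 24.1 33.1 6 0 0 -6;0.2 24.1 33.1 6 0 0 -6;0.2 24.1 33.1 6 0 0 -6'
python3 - <<'E'
from h import *
f=grab("wrist","w10.png"); s=telemetry.get_state(); print(s["eef_pos"],s["width"],np.degrees(s["ee_rot"]))
for p in pinpoint("wrist","tool_tray")[:2]: print(p["p"],np.round(p["location"]),at(f,*p["location"],0).round(4))
for r in regions_of("wrist","tool_tray")[:1]:
    m=np.array(r["pixels"])
    for v in(140,170,200,220):
        u=np.nonzero(m[v])[0]
        if len(u): a,b=at(f,u.min(),v,.02),at(f,u.max(),v,.02); print(v,u.min(),u.max(),a.round(4),b.round(4),((a+b)/2).round(4))
E
```

```text
t: 25.68
eef_pos: [0.5961, 0.0249, 0.0645]
ee_rot: [-3.139, 0.004, 3.131]
force: [0.1, 0.7, -0.3]
width: 0.026
[0.59645201 0.02490083 0.06501981] 0.025618163866409038 [-179.89891852    0.32295951  179.37705995]
0.8 [314. 184.] [ 0.5964 -0.0008  0.    ]
```

View pics/w10.png

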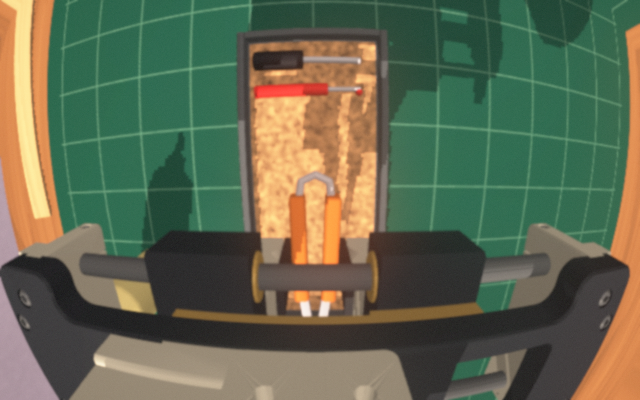

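The snips hang in line with the tray and centred in it, and the seam ripper is well clear at row 90. The oil bottle is at the left behind the hand, so I'll shift 1 cm towards -y for clearance and lower.

```bash
python3 -m inch '0.2 0 -1 -1 0 0 0;0.2 0 -1 -3.5 0 0 0;0.2 0 -1 -5.3 0 0 0;0.2 0 -1 -5.6 0 0 0;0.2 0 -1 -5.6 0 0 0;0.4 0 -1 -5.6 0 0 0;0.4 0 -1 -5.6 0 0 0;0.4 0 -1 -5.6 0 0 0'
python3 -m inch '0.4 0 0 4 0 0 0;0.4 0 0 9 0 0 0;0.4 -4 0 15 0 0 0;0.4 -9 0 20 0 0 0;0.4 -14 0 22 0 0 0;0.4 -14 0 22 0 0 0'
python3 - <<'E'
from h import *
print(telemetry.get_state()["force"])
Z=dict(red_cone_mid=.047,white_cone_mid=.047,yellow_bobbin_mid=.0105,purple_bobbin_mid=.0105,snips_mid=.011,stock_cone_mid=.047,oil_bottle_mid=.056)
for n in("side","wrist"):
    f=grab(n,n+"9.png")
    for k,z in Z.items():
        for p in pinpoint(n,k)[:1]: print(n,k,round(p["p"],2),np.round(p["location"]),at(f,*p["location"],z).round(3)[:2])
a=cv2.imread("pics/side9.png")[90:390,150:550]; cv2.imwrite("pics/side9c.png",cv2.resize(a,None,fx=2,fy=2))
E
```

```text
t: 26.82
eef_pos: [0.5968, 0.0149, 0.0095]
ee_rot: [-3.14, 0.007, 3.13]
force: [-0.5, -0.5, 1.1]
width: 0.0349
t: 27.58
eef_pos: [0.4552, 0.015, 0.2325]
ee_rot: [3.14, 0.012, 3.131]
force: [1.8, 0.2, -0.3]
width: 0.035
[ 1.75673981  0.22618568 -0.27133273]
side red_cone_mid 0.81 [278. 139.] [0.591 0.345]
side white_cone_mid 0.7 [294. 156.] [0.579 0.262]
side yellow_bobbin_mid 0.5 [440. 289.] [ 0.575 -0.25 ]
side purple_bobbin_mid 0.59 [453. 299.] [ 0.579 -0.284]
side snips_mid 0.56 [368. 221.] [ 0.592 -0.011]
side stock_cone_mid 0.39 [292. 156.] [0.577 0.265]
side oil_bottle_mid 0.6 [383. 161.] [0.739 0.079]
wrist snips_mid 0.63 [207. 184.] [0.597 0.016]
wrist stock_cone_mid 0.22 [204. 186.] [0.587 0.012]
wrist oil_bottle_mid 0.59 [109. 236.] [0.738 0.074]
```

View pics/side9c.png

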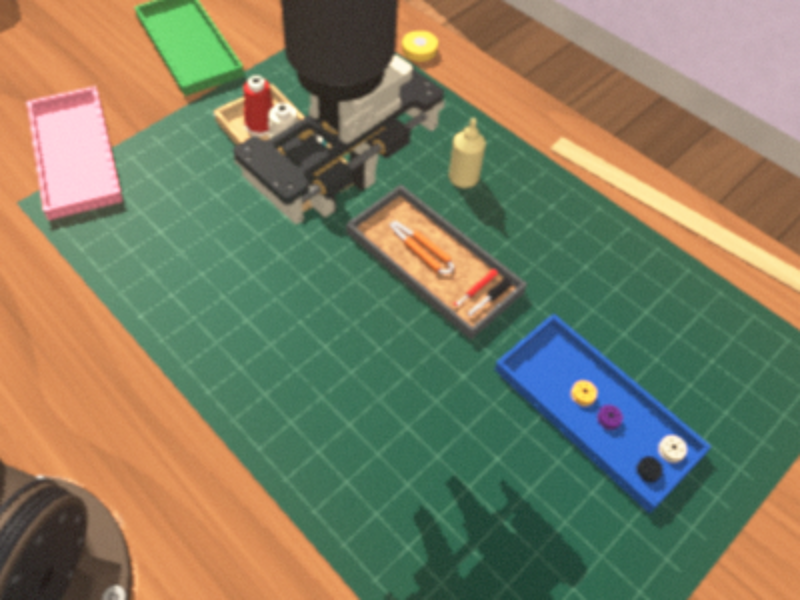

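View pics/wrist9.png

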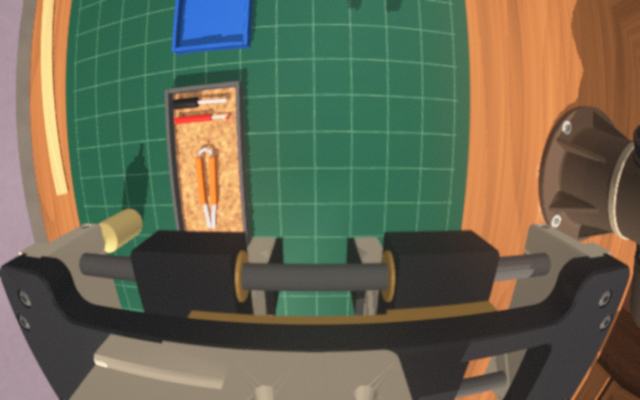

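The snips lie in the cork tray, clear of the ripper. The bobbins are flat side by side and the bottle is standing. The hand hides the cone tray, so I'll step aside and check it.

```bash
python3 -m inch '0.4 0 -5 0 0 0 0;0.4 0 -10 0 0 0 0;0.4 0 -15 0 0 0 0;0.4 0 -20 0 0 0 0;0.4 0 -25 0 0 0 0;0.4 0 -25 0 0 0 0;0.4 0 -25 0 0 0 0'
python3 - <<'E'
from h import *
for n in("side","top"):
    f=grab(n,n+"10.png")
    for k in("red_cone_mid","white_cone_mid","stock_cone_mid"):
        for p in pinpoint(n,k)[:1]: print(n,k,round(p["p"],2),np.round(p["location"]),at(f,*p["location"],.047).round(3)[:2])
a=cv2.imread("pics/side10.png")[110:240,210:410]; b=cv2.imread("pics/top10.png")[130:260,180:380]
cv2.imwrite("pics/f.png",cv2.resize(np.hstack([a,b]),None,fx=2,fy=2,interpolation=cv2.INTER_CUBIC))
E
```

```text
t: 29.25
eef_pos: [0.4566, -0.2352, 0.2292]
ee_rot: [-3.141, 0.006, 3.129]
force: [-0.0, -0.8, 0.1]
width: 0.0348
side red_cone_mid 0.59 [281. 139.] [0.597 0.337]
side white_cone_mid 0.84 [291. 156.] [0.576 0.27 ]
side stock_cone_mid 0.69 [306. 173.] [0.564 0.192]
top red_cone_mid 0.45 [241. 182.] [0.584 0.331]
top white_cone_mid 0.52 [262. 181.] [0.587 0.262]
top stock_cone_mid 0.56 [280. 184.] [0.575 0.204]
```

View pics/f.png

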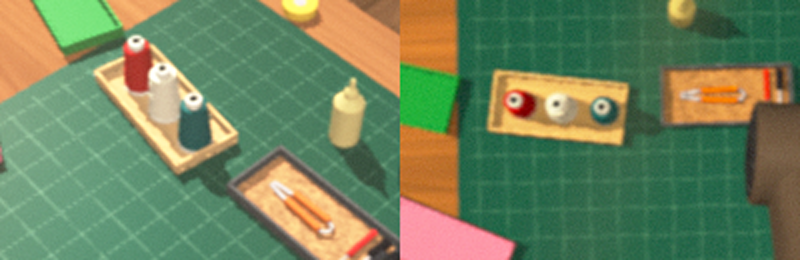

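Red, white and teal stand upright and apart in the wooden tray, and the snips and bottle are as they should be. I'm handing in.

```bash
python3 -c "
from station import arm; print(arm.job_done())"
```

```text
the job is handed in; nothing more can be done
None
```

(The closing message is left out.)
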